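# Build the sieve stack on the shaker

## Task

Build the sieve stack on the shaker's receiver pan with the finest mesh lowest: the blue sieve on the pan, then the yellow, then the red, and the black lid on top, each fully seated and level in the one below. Leave the spare green sieve and the sample vial standing where they are.

Things in the scene. Friction and masses are not known exactly. Their poses are not given: they have to be found in the camera images.
- shaker: White sieve shaker, fixed, at left or right: box 150 x 120 x 40 mm, reaching 95 mm to its -x (dial end) and 55 mm to +x. Origin: bench level under the axis of the bare-metal receiver pan clamped on top; z up. Pan 58 mm wide, rim 80 mm above the origin, bore 52 mm wide, 30 mm deep. A part seated on the pan has its origin 70 mm above this origin.
- blue_sieve: Loose stacking sieve with a blue frame and fine mesh, 58 mm wide, 40 mm high, 40-85 g. Origin: underside centre; z up; any yaw. Foot: 40 mm wide, tapering out to 48.4 mm, 10 mm high; above it a round body 58 mm wide (grip here) with open bore 52 mm wide, 28 mm deep. The foot drops into the bore of the part below until the body rests on its rim: stacked origins are 30 mm apart.
- yellow_sieve: Loose stacking sieve with a yellow frame and medium mesh, 58 mm wide, 40 mm high, 40-85 g. Origin: underside centre; z up; any yaw. Foot: 40 mm wide, tapering out to 48.4 mm, 10 mm high; above it a round body 58 mm wide (grip here) with open bore 52 mm wide, 28 mm deep. The foot drops into the bore of the part below until the body rests on its rim: stacked origins are 30 mm apart.
- red_sieve: Loose stacking sieve with a red frame and coarse mesh, 58 mm wide, 40 mm high, 40-85 g. Origin: underside centre; z up; any yaw. Foot: 40 mm wide, tapering out to 48.4 mm, 10 mm high; above it a round body 58 mm wide (grip here) with open bore 52 mm wide, 28 mm deep. The foot drops into the bore of the part below until the body rests on its rim: stacked origins are 30 mm apart.
- lid: Loose black lid, 58 mm wide, 42 mm high, 40-85 g. Origin: underside centre; z up. The same 10 mm high foot as the sieves, then a disc 58 mm wide from 10 to 18 mm height, then a round knob 20 mm wide from 18 to 41 mm height (grip here). Seats in a sieve's bore as the sieves do, its origin then 30 mm above that sieve's origin.
- green_sieve: Spare sieve with a green plastic frame, same size and form as the other sieves; not used, stays where it stands.
- vial: Loose small clear glass sample vial with a black cap, 22 mm across, 45 mm high, upright; stays where it stands. Origin: centre of its underside; z up.
- brush_bowl: Fixed pale bowl of brushes, 144 mm across, 94 mm high, on the other side of the bench from the shaker. Origin: centre of its underside.
Things that resemble listed ones, but are neither listed nor needed, are in the scene too. Of the things that look like the yellow_sieve, take the one that is farthest to the robot's left at the start.

How it is judged:
By the outcome, as a careful person would: the job done as asked, in the order asked, and still so for the second after the job is handed in, with the robot touching nothing.
It also fails if it takes over 128 s, if anything falls off the work surface, if the arm or the gripper's body presses on something with over 40 N, if the wrist force passes 120 N, or if a joint passes its speed limit or range.

## Robot

A 6-joint arm with a two-finger parallel gripper is mounted at the origin on a cart in front of the work surface, level with it; the furniture and walls round the work are solid. World frame = base frame: x ahead of the robot, y to its left, z up, the work surface at z = 0. Lengths are in m, angles in rad, forces in N, time in s.
With the tool pointing down it reaches from about 0.35 to 0.975 m from the base axis. Payload 4.9 kg.
Tool frame: the origin (TCP) lies at the very end of the fingers, on their centre line; the grasp point (between the pads) lies 19 mm behind it (ctrl.grasp_offset is the distance from the TCP to the grasp point, in m); z points along the fingers, y is the line along which they close (so a half turn about z gives the same grasp; the last joint's range is limited). The gripper opens to 85 mm and grips with 20 to 120 N. Pads are 22 mm wide; open, the fingers measure 114 mm over their backs; the gripper's body (76 mm by 85 mm) begins 54 mm behind the grasp point. The pads swing forward as they close: fully open they stand 13 mm farther back than shut.
Start: joints at [-1.223, 0.053, 1.613, -0, 1.476, -0.119], TCP at [0.281, -0.558, 0.231] pointing down, gripper open.
Joint ranges: [-3.01, 3.01], [-1.01, 2.22], [0.06, 2.58], [-1.02, 4.17], [0.09, 2.62], [-3.14, 3.14]. Speed limits (rad/s): [2.57, 2.57, 3.14, 3.14, 3.14, 3.14].

## Interface

Orientations are given as a rotation vector (axis times angle).
In Python, from station import ctrl, optics gives the robot as it stands.
- The arm moves only by the shell command python3 -m handwheel 'ROWS' [OPENING] [FORCE]. ROWS is JSON, a list of rows, each an object of numbers: "tx", "ty", "tz": the shift along the tool's x, y, z in mm; "roll": the turn about the tool's z in rad. A call has 1 to 12 rows; each row shifts and turns the commanded pose from where the row before left it, along the tool's axes as they then stand; what a row does not reach is not made up. A row lasts 1/12 s, in which the tool goes at most 41.7 mm and 7.16 degrees, less where a joint would pass 70% of its speed; a pose out of reach is approached as far as the arm can. A call with a gripper value outside its range is refused whole. OPENING is the finger opening in mm, from 0 to 85.4, set as the call begins (- or left out, the last holds). The fingers move at their own pace and stop on an object; FORCE is the grip in N (left out, the last holds). Time passes only in rows, so rows that do not move let the fingers close. It gives the time, the measured TCP pose, the force, the opening and the grip force at its end, in the units of the state.
- ctrl.get_obs(): the state, without advancing time (a new reading comes with each control period).
- optics.get_image(name): name is "scene" or "top"; returns (picture, depth): 400x640x3 uint8, red, green, blue; 400x640 float32, m along the optical axis (not along the pixel's ray), 0 where there is no reading.
- optics.camera_params(name): a dict with "mtx" (3x3 intrinsics, pixels), "k1" (the pictures are not rectified: a ray, as slopes to the right and down, at radius r is drawn at 1 + k1 r^2 times it, then the intrinsics apply), "extrinsics" (4x4, takes a point from camera to world coordinates). Camera axes: x right, y down, z forward; pixel columns grow to the right and rows downward; lengths in m; the calibration is good to about 2 mm. A picture is of the moment at which its call begins. camera_params takes no time and is no camera call.
- ctrl.finish_job(): hands the job in; it is judged then, once.
The state is a dict: "t": time; "q": joint angles; "dq": joint speeds; "effort": joint torques, N m; "tool_pos": TCP position; "tool_rot": TCP orientation; "contact_force": force on the tool from outside, world axes, zero at the start; "wrist_torque": the same for the moment, N m; "opening": finger opening in m; "grip_force": force on a finger pad.
Only numpy, scipy, OpenCV 4.12 (cv2) and the standard library are available. Lean on these libraries where they do the work, as an engineer would, in place of code of your own. Each camera call takes 0.05 s, during which the arm holds its last target. There are 200 camera calls.

## Working session

There is one attempt and no reset: what is moved stays moved. The work goes in short steps, Python scripts to look and compute and a shell command to move; the robot and the scene stay as the last step left them, time stands still between calls to the robot, and variables do not carry over. Pictures are saved under pics/ and viewed, at most 14 in all, crops included, and the job is handed in when it is done.

```bash
ls; mkdir -p pics; python3 - <<'E'
from station import ctrl, optics
import cv2,numpy as np
o=ctrl.get_obs();print({k:np.round(v,3) for k,v in o.items()})
for n in("scene","top"):
    p,d=optics.get_image(n);cv2.imwrite(f"pics/{n}0.png",p[:,:,::-1]);np.save(f"{n}0.npy",p);np.save(f"{n}0d.npy",d)
    c=optics.camera_params(n);print(n,c["mtx"],c["k1"],np.round(c["extrinsics"],3))
E
```

```text
pics
{'t': np.float64(0.0), 'q': array([-1.223,  0.053,  1.614, -0.   ,  1.476, -0.119]), 'dq': array([-0.001, -0.002,  0.   ,  0.001, -0.001,  0.001]), 'effort': array([ 1.0000e-03, -3.9368e+01, -3.7018e+01, -0.0000e+00,  7.0000e-03,
        0.0000e+00]), 'tool_pos': array([ 0.281, -0.558,  0.23 ]), 'tool_rot': array([-3.054, -0.726,  0.   ]), 'contact_force': array([-0.689, -0.275, -0.889]), 'wrist_torque': array([-0.001,  0.019, -0.057]), 'grip_force': np.float64(0.0), 'opening': np.float64(0.085)}
scene [[426.66443177   0.         320.63184802]
 [  0.         426.66443177 204.18136486]
 [  0.           0.           1.        ]] 0.024472272637029755 [[-0.837 -0.356  0.416  0.039]
 [-0.548  0.522 -0.654  0.752]
 [ 0.015 -0.775 -0.632  0.737]
 [ 0.     0.     0.     1.   ]]
top [[417.47188722   0.         317.04867486]
 [  0.         417.47188722 192.106531  ]
 [  0.           0.           1.        ]] 0.006442895924013559 [[-0.026 -0.985  0.173  0.321]
 [-1.     0.025 -0.008  0.019]
 [ 0.003 -0.173 -0.985  1.229]
 [ 0.     0.     0.     1.   ]]
```

View pics/scene0.png

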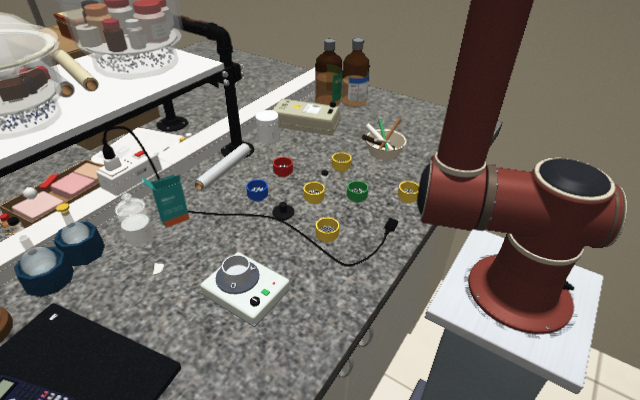

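View pics/top0.png

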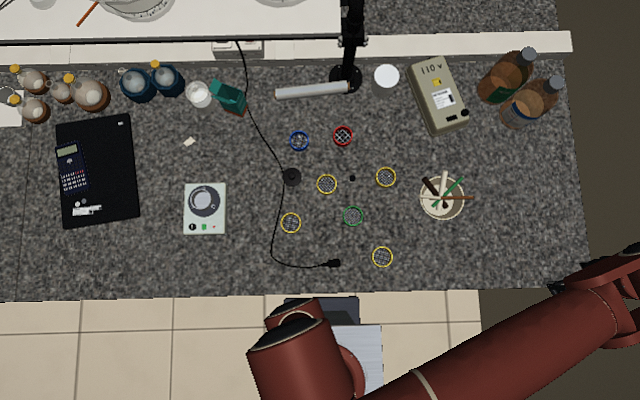

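The top view (left of the image = robot's left) shows:

- **Shaker pan:** (205,200)
- **Blue:** (298,141)
- **Red:** (342,136)
- **Lid:** (291,177)
- **Green:** (352,216)
- **Vial:** (352,178)
- **Bowl:** (442,197)
- **Yellow candidates:** (290,223), (327,184), (386,177) and (382,257). The one farthest to the robot's left is (290,223), which is (327,229) in the scene view.
- **Lid look-alikes:** the vial cap (352,178), the plug (335,263) and the shaker's dial (190,227). The disc with a knob at (291,177) is the lid.

Next I'll measure from both views and check a crop.

```bash
cat > h.py <<'E'
import cv2,numpy as np
from station import ctrl,optics
from scipy.optimize import least_squares
def grab(n): return optics.get_image(n)
def rays(n,uv):
    c=optics.camera_params(n);uv=np.asarray(uv,float).reshape(-1,2)
    s=(uv-c["mtx"][:2,2])/c["mtx"][0,0];t=s.copy()
    for _ in range(6): t=s/(1+c["k1"]*(t**2).sum(1,keepdims=True))
    E=np.array(c["extrinsics"]);return E[:3,3],np.c_[t,np.ones(len(t))]@E[:3,:3].T
def cloud(n,d):
    v,u=np.mgrid[:400,:640];o,r=rays(n,np.c_[u.ravel(),v.ravel()])
    P=o+r*d.reshape(-1,1);P[d.ravel()==0]=np.nan;return P.reshape(400,640,3)
def plane(n,uv,z):
    o,r=rays(n,uv);return o+r*((z-o[2])/r[:,2:])
def tri(a,b):
    (o1,r1),(o2,r2)=rays("top",a),rays("scene",b);r1,r2=r1[0],r2[0]
    k=np.linalg.lstsq(np.c_[r1,-r2],o2-o1,rcond=None)[0];p,q=o1+k[0]*r1,o2+k[1]*r2
    return (p+q)/2,np.linalg.norm(p-q)
HSV={"blue":(105,130),"yellow":(20,34),"red":(0,6),"green":(50,80)}
def mask(p,c,s=110,v=50):
    h=cv2.cvtColor(p,cv2.COLOR_RGB2HSV);a,b=HSV[c];return cv2.inRange(h,(a,s,v),(b,255,255))
def circ(P,R):
    f=lambda x:np.hypot(*(P[:,:2]-x).T)-R
    return least_squares(f,P[:,:2].mean(0),loss="soft_l1",f_scale=.002).x
def fit_ring(P,ztop,R):  # centre of top-rim points near ztop, mean radius R
    k=np.abs(P[:,2]-ztop)<.005;return circ(P[k],R),k.sum()
E
python3 - <<'E'
from h import *
I={n:(np.load(n+"0.npy"),np.load(n+"0d.npy")) for n in("top","scene")}
pts={"blue":[(298,141),(257,189)],"yellow":[(290,223),(327,229)],"red":[(342,136),(283,166)],"green":[(352,216),(357,190)],
"yB":[(327,184),(314,191)],"yC":[(386,177),(341,161)],"yD":[(382,257),(409,191)]}
for k,uv in pts.items():
    c="yellow" if k[0]=="y" else k
    out=[]
    for n,(u,v) in zip(("top","scene"),uv):
        p,d=I[n];m=mask(p,c);w=np.zeros_like(m);cv2.circle(w,(u,v),18,255,-1);m&=w
        P=cloud(n,d)[m>0];P=P[~np.isnan(P[:,0])];z=np.percentile(P[:,2],92)
        if n=="top": e=cv2.fitEllipse(cv2.convexHull(cv2.findNonZero(m)))
        print(k,n,(m>0).sum(),"ztop",round(z,4),"c",np.round(fit_ring(P,z,.0275)[0],4),np.round(P[:,:2].min(0),3),np.round(P[:,:2].max(0),3))
for k,a,b in[("lidknob",(291,177),(283,207))]: print(k,tri(a,b))
for n,uv,w in[("top",(291,177),14),("top",(205,200),26),("scene",(284,212),14),("scene",(238,270),26)]:
    P=cloud(n,I[n][1]);u,v=uv;Q=P[v-w:v+w,u-w:u+w].reshape(-1,3);Q=Q[~np.isnan(Q[:,0])]
    print(n,uv,"z pct",np.round(np.percentile(Q[:,2],[5,50,80,95,99,100]),3),len(Q))
a=cv2.resize(I["scene"][0][130:250,225:345],(480,480),interpolation=cv2.INTER_CUBIC)
b=cv2.resize(I["top"][0][165:245,165:245],None,fx=4,fy=4,interpolation=cv2.INTER_CUBIC);b=cv2.copyMakeBorder(b,0,160,0,0,cv2.BORDER_CONSTANT)
cv2.imwrite("pics/crop1.png",np.hstack([a,b])[:,:,::-1])
E
```

```text
blue top 115 ztop 0.0412 c [0.6882 0.0592] [0.66  0.032] [0.733 0.091]
blue scene 350 ztop 0.0393 c [0.6866 0.063 ] [ 0.658 -0.007] [0.755 0.093]
yellow top 116 ztop 0.0413 c [0.4429 0.0868] [0.416 0.058] [0.479 0.121]
yellow scene 427 ztop 0.0393 c [0.4414 0.09  ] [0.412 0.019] [0.496 0.118]
red top 131 ztop 0.0415 c [ 0.6987 -0.0713] [ 0.67  -0.103] [ 0.744 -0.042]
red scene 318 ztop 0.0392 c [ 0.698  -0.0674] [ 0.668 -0.148] [ 0.765 -0.038]
green top 86 ztop 0.04 c [ 0.4585 -0.0905] [ 0.432 -0.119] [ 0.492 -0.063]
green scene 328 ztop 0.0391 c [ 0.4569 -0.0878] [ 0.428 -0.168] [ 0.508 -0.059]
yB top 126 ztop 0.0415 c [ 0.553  -0.0187] [ 0.525 -0.049] [0.592 0.012]
yB scene 367 ztop 0.0389 c [ 0.5522 -0.0159] [ 0.522 -0.095] [0.615 0.015]
yC top 159 ztop 0.0404 c [ 0.5697 -0.1919] [ 0.541 -0.228] [ 0.61  -0.163]
yC scene 316 ztop 0.0387 c [ 0.5695 -0.1886] [ 0.54  -0.281] [ 0.633 -0.157]
yD top 125 ztop 0.0408 c [ 0.3405 -0.1689] [ 0.311 -0.199] [ 0.372 -0.141]
yD scene 357 ztop 0.039 c [ 0.3391 -0.1659] [ 0.23  -0.252] [0.388 0.106]
lidknob (array([0.57881259, 0.08515099, 0.02968627]), np.float64(0.0014022853186143912))
top (291, 177) z pct [-0.005  0.002  0.016  0.025  0.041  0.044] 780
top (205, 200) z pct [-0.004  0.038  0.046  0.063  0.08   0.084] 2698
scene (284, 212) z pct [-0.002  0.001  0.016  0.034  0.041  0.042] 781
scene (238, 270) z pct [-0.001  0.041  0.055  0.077  0.081  0.082] 2699
```

View pics/crop1.png

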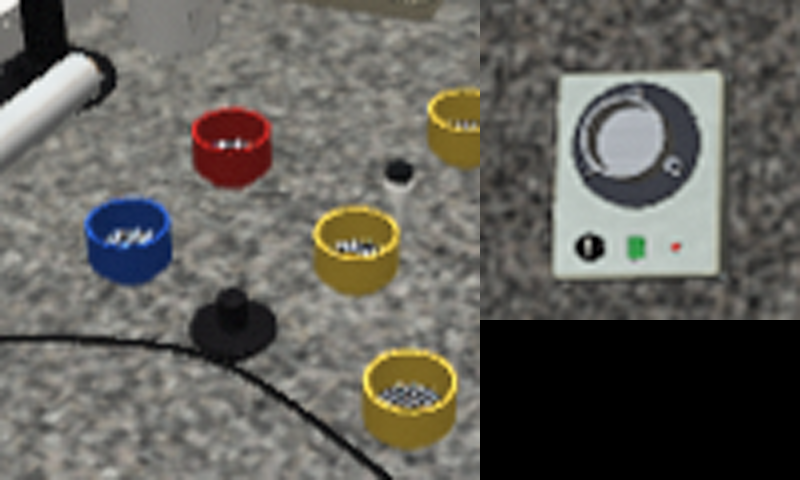

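The crop shows the upright blue, red and leftmost yellow sieves, the lid knob-up beside the cable, and the vial at scene (324,173). On the right is the shaker, with its pan at top (203,199) and the dial toward the robot. All rims measure 40 mm, as stated. Next I'll locate the pan and the knob.

```bash
python3 - <<'E'
from h import *
for n,uv,w in[("top",(205,197),26),("scene",(238,270),28)]:
    P=cloud(n,np.load(n+"0d.npy"));u,v=uv;Q=P[v-w:v+w,u-w:u+w].reshape(-1,3);Q=Q[Q[:,2]>.074]
    print(n,"pan",circ(Q,.0275),len(Q),Q.min(0),Q.max(0))
for n,uv,w in[("top",(291,177),14),("scene",(284,208),16)]:
    P=cloud(n,np.load(n+"0d.npy"));u,v=uv;Q=P[v-w:v+w,u-w:u+w].reshape(-1,3)
    K=Q[Q[:,2]>.036];D=Q[(Q[:,2]>.012)&(Q[:,2]<.022)]
    print(n,"knob",K.mean(0),(K.min(0)+K.max(0))/2,len(K),"disc",(D.min(0)+D.max(0))/2)
    c=optics.camera_params(n)
# tri pan via colour-independent rim: ellipse of bright metal skipped; vial
print("vial",tri((352,178),(324,173)))
E
```

```text
top pan [0.51096139 0.33565197] 91 [0.48289423 0.30536958 0.07415543] [0.53950858 0.36480608 0.0841691 ]
scene pan [0.50929227 0.33726516] 185 [0.48098527 0.30832476 0.07404513] [0.53794135 0.36744134 0.08224889]
top knob [0.58098269 0.08281184 0.03986746] [0.58215688 0.08269471 0.04033076] 32 disc [0.5812983  0.08262985 0.01669903]
scene knob [0.57854834 0.08792314 0.03960533] [0.57821056 0.08612701 0.03922326] 37 disc [0.58089405 0.08616175 0.01685745]
vial (array([ 0.56861372, -0.09334281,  0.03830874]), np.float64(0.0004318955905628541))
```

```bash
python3 -m handwheel '[{"roll":0.1167},{"roll":0.1167},{"roll":0.1167},{"roll":0.1167},{}]' 85; python3 -m handwheel '[{"tx":20,"ty":-28},{"tx":20,"ty":-28},{"tx":20,"ty":-28},{"tx":20,"ty":-28},{"tx":20,"ty":-28},{"tx":20,"ty":-28},{"tx":20,"ty":-28},{"tx":20,"ty":-28},{"tx":20,"ty":-28},{"tx":20,"ty":-28},{},{}]'
```

```text
$[0]: bad value
$[0]: bad value
```

```bash
python3 -m handwheel '[{"tx":0,"ty":0,"tz":0,"roll":0.1167},{"tx":0,"ty":0,"tz":0,"roll":0.1167},{"tx":0,"ty":0,"tz":0,"roll":0.1167},{"tx":0,"ty":0,"tz":0,"roll":0.1167}]' 85
```

```text
t: 0.43
tool_pos: [0.2811, -0.5578, 0.2305]
tool_rot: [-3.14, 0.009, 0.001]
contact_force: [0.3, -0.2, -0.2]
opening: 0.0849
grip_force: 0.0
```

```bash
python3 -m handwheel '[{"tx":17,"ty":-26,"tz":0,"roll":0},{"tx":17,"ty":-26,"tz":0,"roll":0},{"tx":17,"ty":-26,"tz":0,"roll":0},{"tx":17,"ty":-26,"tz":0,"roll":0},{"tx":17,"ty":-26,"tz":0,"roll":0},{"tx":17,"ty":-26,"tz":0,"roll":0},{"tx":17,"ty":-26,"tz":0,"roll":0},{"tx":17,"ty":-26,"tz":0,"roll":0},{"tx":17,"ty":-26,"tz":0,"roll":0},{"tx":17,"ty":-26,"tz":0,"roll":0},{"tx":17,"ty":-26,"tz":0,"roll":0},{"tx":17,"ty":-26,"tz":0,"roll":0}]'
python3 -m handwheel '[{"tx":17,"ty":-26,"tz":0,"roll":0},{"tx":17,"ty":-26,"tz":0,"roll":0},{"tx":17,"ty":-26,"tz":0,"roll":0},{"tx":17,"ty":-26,"tz":0,"roll":0},{"tx":17,"ty":-26,"tz":0,"roll":0},{"tx":17,"ty":-26,"tz":0,"roll":0},{"tx":17,"ty":-26,"tz":0,"roll":0},{"tx":17,"ty":-26,"tz":0,"roll":0},{"tx":17,"ty":-26,"tz":0,"roll":0},{"tx":17,"ty":-26,"tz":0,"roll":0},{"tx":10,"ty":-10,"tz":0,"roll":0},{"tx":0,"ty":0,"tz":0,"roll":0}]'
```

```text
t: 1.43
tool_pos: [0.4856, -0.2445, 0.2308]
tool_rot: [-3.141, 0.0, 0.001]
contact_force: [-0.2, 0.4, 0.1]
opening: 0.085
grip_force: 0.0
t: 2.43
tool_pos: [0.6661, 0.0265, 0.2303]
tool_rot: [-3.141, -0.005, 0.001]
contact_force: [-1.6, -0.4, -0.3]
opening: 0.0854
grip_force: 0.0
```

```bash
python3 -m handwheel '[{"tx":11,"ty":-17.5,"tz":0,"roll":0},{"tx":10.5,"ty":-17,"tz":0,"roll":0},{"tx":0,"ty":0,"tz":28,"roll":0},{"tx":0,"ty":0,"tz":28,"roll":0},{"tx":0,"ty":0,"tz":28,"roll":0},{"tx":0,"ty":0,"tz":28,"roll":0},{"tx":0,"ty":0,"tz":28,"roll":0},{"tx":0,"ty":0,"tz":20,"roll":0},{"tx":0,"ty":0,"tz":0,"roll":0},{"tx":0,"ty":0,"tz":0,"roll":0}]'
python3 - <<'E'
from h import *
p,d=grab("scene");cv2.imwrite("pics/s1.png",cv2.resize(p[90:290,180:380],(600,600),interpolation=cv2.INTER_CUBIC)[:,:,::-1])
E
```

```text
t: 3.27
tool_pos: [0.6852, 0.0577, 0.0696]
tool_rot: [3.141, -0.001, -0.006]
contact_force: [0.8, -0.1, 0.0]
opening: 0.085
grip_force: 0.0
```

View pics/s1.png

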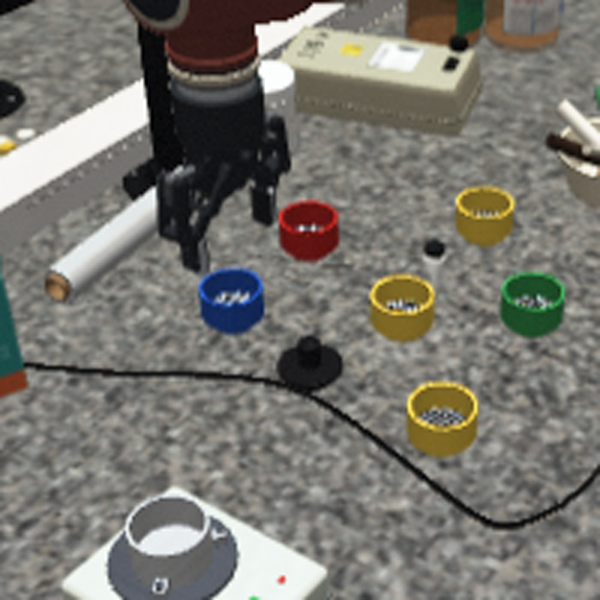

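The crop shows the open gripper straddling above the blue sieve, which is at crop (232,300). I'll descend and grip.

```bash
python3 -m handwheel '[{"tx":2,"ty":-3,"tz":20,"roll":0},{"tx":0,"ty":0,"tz":20,"roll":0},{"tx":0,"ty":0,"tz":21,"roll":0},{"tx":0,"ty":0,"tz":0,"roll":0},{"tx":0,"ty":0,"tz":0,"roll":0}]'
python3 -m handwheel '[{"tx":0,"ty":0,"tz":0,"roll":0},{"tx":0,"ty":0,"tz":0,"roll":0},{"tx":0,"ty":0,"tz":0,"roll":0},{"tx":0,"ty":0,"tz":0,"roll":0},{"tx":0,"ty":0,"tz":0,"roll":0},{"tx":0,"ty":0,"tz":0,"roll":0},{"tx":0,"ty":0,"tz":0,"roll":0},{"tx":0,"ty":0,"tz":0,"roll":0}]' 40 30
```

```text
t: 3.73
tool_pos: [0.689, 0.0612, 0.0113]
tool_rot: [3.142, -0.0, 0.0]
contact_force: [0.1, -0.3, 1.4]
opening: 0.0849
grip_force: 0.0
t: 4.4
tool_pos: [0.6909, 0.0613, 0.0137]
tool_rot: [3.141, -0.0, 0.008]
contact_force: [-1.2, -1.0, 7.1]
opening: 0.0574
grip_force: 32.6
```

```bash
python3 -m handwheel '[{"tx":0,"ty":0,"tz":-10,"roll":0},{"tx":0,"ty":0,"tz":-20,"roll":0},{"tx":0,"ty":0,"tz":-25,"roll":0},{"tx":0,"ty":0,"tz":-25,"roll":0},{"tx":0,"ty":0,"tz":-25,"roll":0},{"tx":0,"ty":0,"tz":-25,"roll":0},{"tx":0,"ty":0,"tz":-15,"roll":0},{"tx":0,"ty":0,"tz":0,"roll":0}]'
python3 -m handwheel '[{"tx":-10,"ty":-15,"tz":0,"roll":0},{"tx":-15,"ty":-23,"tz":0,"roll":0},{"tx":-15,"ty":-23,"tz":0,"roll":0},{"tx":-15,"ty":-23,"tz":0,"roll":0},{"tx":-15,"ty":-23,"tz":0,"roll":0},{"tx":-15,"ty":-23,"tz":0,"roll":0},{"tx":-15,"ty":-23,"tz":0,"roll":0},{"tx":-15,"ty":-23,"tz":0,"roll":0},{"tx":-15,"ty":-23,"tz":0,"roll":0},{"tx":-15,"ty":-23,"tz":0,"roll":0},{"tx":-15,"ty":-23,"tz":0,"roll":0},{"tx":-10,"ty":-15,"tz":0,"roll":0}]'
python3 -m handwheel '[{"tx":-9,"ty":-15,"tz":0,"roll":0},{"tx":0,"ty":0,"tz":0,"roll":0},{"tx":0,"ty":0,"tz":0,"roll":0}]'
python3 - <<'E'
from h import *
q=ctrl.get_obs();print(q["tool_pos"])
for n in("top","scene"):
    p,d=grab(n);m=mask(p,"blue");m[:,:150]=0;m[:100]=0
    if n=="scene": m[:150]=0;cv2.imwrite("pics/s2.png",cv2.resize(p[150:330,150:330],(540,540),interpolation=cv2.INTER_CUBIC)[:,:,::-1])
    P=cloud(n,d)[m>0];P=P[P[:,2]>.1];print(n,len(P),np.percentile(P[:,2],[5,50,90,97]),(P.min(0)+P.max(0))/2,np.ptp(P,axis=0))
    z=np.percentile(P[:,2],92);print(fit_ring(P,z,.0275),circ(P,.028))
E
```

```text
t: 5.07
tool_pos: [0.6914, 0.0614, 0.1613]
tool_rot: [3.141, 0.0, 0.014]
contact_force: [0.5, -0.2, 0.1]
opening: 0.0572
grip_force: 32.4
t: 6.07
tool_pos: [0.5153, 0.323, 0.1525]
tool_rot: [3.141, 0.003, -0.007]
contact_force: [-0.0, -0.1, -0.3]
opening: 0.0572
grip_force: 32.4
t: 6.32
tool_pos: [0.5078, 0.3366, 0.153]
tool_rot: [3.14, 0.003, -0.005]
contact_force: [-0.2, -0.2, -0.7]
opening: 0.0572
grip_force: 32.4
[0.50783646 0.336626   0.15303981]
top 81 [0.10113405 0.10847816 0.15992558 0.17708749] [ 0.6258391  -0.15214191  0.15165547] [0.26979613 0.92963429 0.10299189]
(array([0.49644294, 0.3373497 ]), np.int64(2)) [ 0.7456958  -0.58356925]
scene 540 [0.15329759 0.16776151 0.1792104  0.1803978 ] [0.50404933 0.33618048 0.18800417] [0.05704772 0.067337   0.07632924]
(array([0.50476565, 0.33581594]), np.int64(141)) [0.50492328 0.33642414]
```

View pics/s2.png

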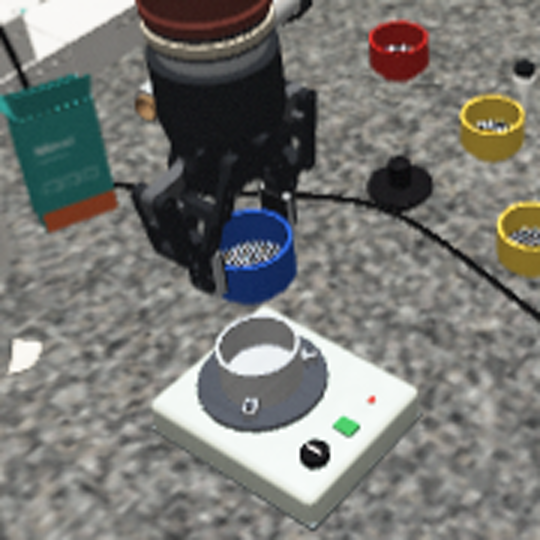

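The sieve hangs level above the pan. In the same view it needs about +4.5 mm in x and +1.5 mm in y. Its underside is 13 mm below the TCP.

```bash
python3 -m handwheel '[{"tx":4.5,"ty":-1.5,"tz":0,"roll":0},{"tx":0,"ty":0,"tz":20,"roll":0},{"tx":0,"ty":0,"tz":20,"roll":0},{"tx":0,"ty":0,"tz":15,"roll":0},{"tx":0,"ty":0,"tz":6,"roll":0},{"tx":0,"ty":0,"tz":0,"roll":0},{"tx":0,"ty":0,"tz":0,"roll":0}]'
python3 -m handwheel '[{"tx":0,"ty":0,"tz":3,"roll":0},{"tx":0,"ty":0,"tz":3,"roll":0},{"tx":0,"ty":0,"tz":0,"roll":0}]'
python3 -m handwheel '[{"tx":0,"ty":0,"tz":2,"roll":0},{"tx":0,"ty":0,"tz":2,"roll":0},{"tx":0,"ty":0,"tz":0,"roll":0}]'
```

```text
t: 7.0
tool_pos: [0.5148, 0.3375, 0.0945]
tool_rot: [3.142, -0.001, 0.0]
contact_force: [0.2, -0.4, -1.3]
opening: 0.0571
grip_force: 32.4
t: 7.25
tool_pos: [0.5145, 0.3379, 0.0886]
tool_rot: [-3.141, 0.0, -0.001]
contact_force: [0.5, 0.5, -1.3]
opening: 0.0569
grip_force: 32.4
t: 7.5
tool_pos: [0.514, 0.3378, 0.084]
tool_rot: [3.141, 0.0, -0.001]
contact_force: [-0.6, -0.3, -2.0]
opening: 0.057
grip_force: 32.5
```

```bash
python3 -m handwheel '[{"tx":0,"ty":0,"tz":1.5,"roll":0},{"tx":0,"ty":0,"tz":0,"roll":0},{"tx":0,"ty":0,"tz":0,"roll":0}]'
python3 -m handwheel '[{"tx":0,"ty":0,"tz":1.5,"roll":0},{"tx":0,"ty":0,"tz":0,"roll":0},{"tx":0,"ty":0,"tz":0,"roll":0}]'
python3 -m handwheel '[{"tx":0,"ty":0,"tz":1,"roll":0},{"tx":0,"ty":0,"tz":0,"roll":0},{"tx":0,"ty":0,"tz":0,"roll":0}]'
```

```text
t: 7.75
tool_pos: [0.5141, 0.3379, 0.0836]
tool_rot: [3.141, 0.0, -0.001]
contact_force: [-4.2, -1.4, 5.1]
opening: 0.0575
grip_force: 32.9
t: 8.0
tool_pos: [0.5142, 0.3379, 0.0836]
tool_rot: [3.141, 0.0, -0.001]
contact_force: [-6.2, -4.8, 11.7]
opening: 0.0574
grip_force: 33.5
t: 8.25
tool_pos: [0.5142, 0.338, 0.0835]
tool_rot: [3.141, 0.001, -0.001]
contact_force: [-10.0, -5.1, 15.8]
opening: 0.0577
grip_force: 33.9
```

```bash
python3 -m handwheel '[{"tx":-1.5,"ty":0.5,"tz":-1,"roll":0},{"tx":0,"ty":0,"tz":0,"roll":0}]'
python3 -m handwheel '[{"tx":0,"ty":0,"tz":0,"roll":0},{"tx":0,"ty":0,"tz":0,"roll":0},{"tx":0,"ty":0,"tz":0,"roll":0},{"tx":0,"ty":0,"tz":0,"roll":0},{"tx":0,"ty":0,"tz":0,"roll":0},{"tx":0,"ty":0,"tz":0,"roll":0}]' 85
python3 -m handwheel '[{"tx":0,"ty":0,"tz":-20,"roll":0},{"tx":0,"ty":0,"tz":-25,"roll":0},{"tx":0,"ty":0,"tz":-25,"roll":0},{"tx":0,"ty":0,"tz":-25,"roll":0},{"tx":0,"ty":0,"tz":-25,"roll":0},{"tx":-10,"ty":30,"tz":-10,"roll":0},{"tx":-10,"ty":30,"tz":0,"roll":0},{"tx":-10,"ty":30,"tz":0,"roll":0},{"tx":-10,"ty":30,"tz":0,"roll":0},{"tx":-10,"ty":30,"tz":0,"roll":0},{"tx":-10,"ty":30,"tz":0,"roll":0},{"tx":-10,"ty":30,"tz":0,"roll":0}]'
cat > stack.py <<'E'
from h import *
import sys
def look(c,pic=None):
    for n in("top","scene"):
        p,d=grab(n);m=mask(p,c);w=np.zeros_like(m)
        u,v,a=(205,195,32) if n=="top" else (238,250,55)
        w[v-a:v+a,u-a:u+a]=255;m&=w
        P=cloud(n,d)[m>0];P=P[P[:,2]>.06]
        if len(P)<8: print(n,"few",len(P));continue
        z=np.percentile(P[:,2],90);r=P[np.abs(P[:,2]-z)<.006]
        A=np.c_[r[:,:2]-r[:,:2].mean(0),np.ones(len(r))];g=np.linalg.lstsq(A,r[:,2],rcond=None)[0]
        print(n,len(P),"ztop %.4f"%z,"c",np.round(circ(r,.0275),4),"tilt deg",np.round(np.degrees(g[:2]),1))
        if pic and n=="scene": cv2.imwrite(pic,cv2.resize(p[170:320,150:330],(720,600),interpolation=cv2.INTER_CUBIC)[:,:,::-1])
look(sys.argv[1],sys.argv[2] if len(sys.argv)>2 else None)
E
python3 stack.py blue pics/s3.png
```

```text
t: 8.42
tool_pos: [0.514, 0.3379, 0.0836]
tool_rot: [-3.14, -0.0, -0.005]
contact_force: [-2.3, -1.3, 7.6]
opening: 0.0573
grip_force: 33.2
t: 8.92
tool_pos: [0.5126, 0.3373, 0.0809]
tool_rot: [3.141, -0.0, -0.001]
contact_force: [-1.1, -0.1, -0.6]
opening: 0.0849
grip_force: 0.0
t: 9.92
tool_pos: [0.442, 0.1262, 0.2112]
tool_rot: [3.142, 0.001, 0.0]
contact_force: [0.4, -0.9, 0.7]
opening: 0.0848
grip_force: 0.0
top 139 ztop 0.1106 c [0.5121 0.3367] tilt deg [-0.5  0.7]
scene 583 ztop 0.1099 c [0.5098 0.338 ] tilt deg [0.  0.2]
```

View pics/s3.png

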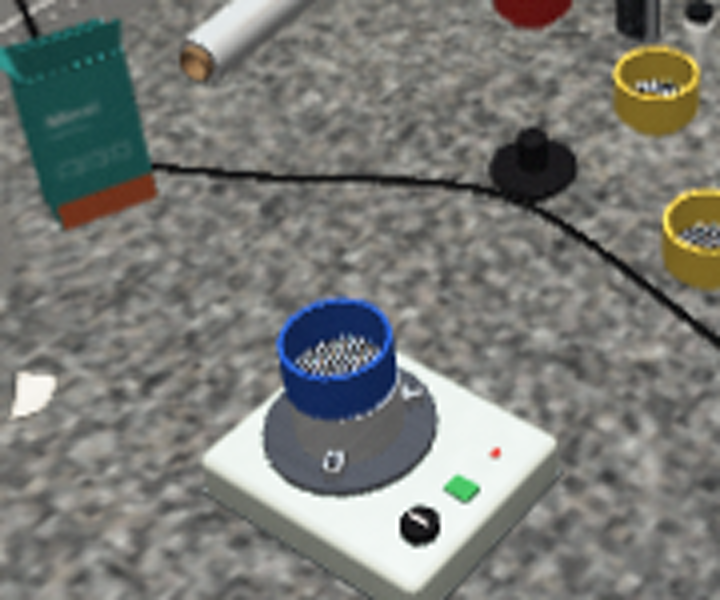

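Blue is seated and level, with its rim at 110 mm. Next is yellow.

```bash
python3 -m handwheel '[{"tx":0,"ty":18,"tz":0,"roll":0},{"tx":0,"ty":18,"tz":0,"roll":0},{"tx":0,"ty":0,"tz":28,"roll":0},{"tx":0,"ty":0,"tz":28,"roll":0},{"tx":0,"ty":0,"tz":28,"roll":0},{"tx":0,"ty":0,"tz":28,"roll":0},{"tx":0,"ty":0,"tz":28,"roll":0},{"tx":0,"ty":0,"tz":0,"roll":0},{"tx":0,"ty":0,"tz":0,"roll":0}]'
```

```text
t: 10.77
tool_pos: [0.4415, 0.0918, 0.07]
tool_rot: [-3.142, -0.001, 0.006]
contact_force: [1.3, 0.1, -0.1]
opening: 0.0848
grip_force: 0.0
```

```bash
python3 -m handwheel '[{"tx":0.5,"ty":3,"tz":20,"roll":0},{"tx":0,"ty":0,"tz":20,"roll":0},{"tx":0,"ty":0,"tz":18,"roll":0},{"tx":0,"ty":0,"tz":0,"roll":0},{"tx":0,"ty":0,"tz":0,"roll":0}]'
python3 -m handwheel '[{"tx":0,"ty":0,"tz":0,"roll":0},{"tx":0,"ty":0,"tz":0,"roll":0},{"tx":0,"ty":0,"tz":0,"roll":0},{"tx":0,"ty":0,"tz":0,"roll":0},{"tx":0,"ty":0,"tz":0,"roll":0},{"tx":0,"ty":0,"tz":0,"roll":0},{"tx":0,"ty":0,"tz":0,"roll":0}]' 40 30
python3 -m handwheel '[{"tx":0,"ty":0,"tz":-10,"roll":0},{"tx":0,"ty":0,"tz":-20,"roll":0},{"tx":0,"ty":0,"tz":-25,"roll":0},{"tx":0,"ty":0,"tz":-25,"roll":0},{"tx":0,"ty":0,"tz":-25,"roll":0},{"tx":0,"ty":0,"tz":-25,"roll":0},{"tx":0,"ty":0,"tz":-25,"roll":0},{"tx":0,"ty":0,"tz":-15,"roll":0},{"tx":0,"ty":0,"tz":0,"roll":0}]'
```

```text
t: 11.18
tool_pos: [0.4443, 0.0886, 0.0147]
tool_rot: [-3.141, -0.0, -0.002]
contact_force: [0.3, 0.3, 0.4]
opening: 0.085
grip_force: 0.0
t: 11.77
tool_pos: [0.4452, 0.0886, 0.0159]
tool_rot: [-3.141, 0.0, -0.006]
contact_force: [-1.9, 0.2, 6.1]
opening: 0.0569
grip_force: 31.6
t: 12.52
tool_pos: [0.4459, 0.0885, 0.1891]
tool_rot: [-3.141, -0.0, -0.015]
contact_force: [0.9, 0.5, -0.7]
opening: 0.0573
grip_force: 32.4
```

```bash
python3 -m handwheel '[{"tx":4,"ty":-15,"tz":0,"roll":0},{"tx":7,"ty":-25,"tz":0,"roll":0},{"tx":7,"ty":-25,"tz":0,"roll":0},{"tx":7,"ty":-25,"tz":0,"roll":0},{"tx":7,"ty":-25,"tz":0,"roll":0},{"tx":7,"ty":-25,"tz":0,"roll":0},{"tx":7,"ty":-25,"tz":0,"roll":0},{"tx":7,"ty":-25,"tz":0,"roll":0},{"tx":7,"ty":-25,"tz":0,"roll":0},{"tx":4,"ty":-20,"tz":0,"roll":0},{"tx":3,"ty":-14,"tz":0,"roll":0},{"tx":0,"ty":0,"tz":0,"roll":0}]'
python3 -m handwheel '[{"tx":0,"ty":0,"tz":0,"roll":0},{"tx":0,"ty":0,"tz":0,"roll":0}]'
python3 stack.py yellow pics/s4.png
```

```text
t: 13.52
tool_pos: [0.5099, 0.3391, 0.1824]
tool_rot: [-3.142, -0.003, 0.002]
contact_force: [0.3, -0.9, -0.2]
opening: 0.0575
grip_force: 32.4
t: 13.68
tool_pos: [0.5099, 0.3365, 0.1828]
tool_rot: [3.141, -0.001, -0.001]
contact_force: [0.3, 0.1, -1.4]
opening: 0.0571
grip_force: 32.4
top 25 ztop 0.2074 c [0.4803 0.2891] tilt deg [  7.3 -37.3]
scene 605 ztop 0.2064 c [0.5057 0.3362] tilt deg [-0.9 -1.1]
```

```bash
python3 -m handwheel '[{"tx":3,"ty":-1.5,"tz":0,"roll":0},{"tx":0,"ty":0,"tz":20,"roll":0},{"tx":0,"ty":0,"tz":20,"roll":0},{"tx":0,"ty":0,"tz":12,"roll":0},{"tx":0,"ty":0,"tz":6,"roll":0},{"tx":0,"ty":0,"tz":0,"roll":0},{"tx":0,"ty":0,"tz":0,"roll":0}]'
python3 -m handwheel '[{"tx":0,"ty":0,"tz":3,"roll":0},{"tx":0,"ty":0,"tz":2,"roll":0},{"tx":0,"ty":0,"tz":0,"roll":0}]'
python3 -m handwheel '[{"tx":0,"ty":0,"tz":2,"roll":0},{"tx":0,"ty":0,"tz":0,"roll":0},{"tx":0,"ty":0,"tz":0,"roll":0}]'
python3 -m handwheel '[{"tx":0,"ty":0,"tz":1.5,"roll":0},{"tx":0,"ty":0,"tz":0,"roll":0},{"tx":0,"ty":0,"tz":0,"roll":0}]'
```

```text
t: 14.37
tool_pos: [0.5135, 0.3388, 0.1256]
tool_rot: [-3.142, 0.0, -0.0]
contact_force: [-0.1, 0.3, -0.4]
opening: 0.0571
grip_force: 32.4
t: 14.62
tool_pos: [0.5135, 0.339, 0.1207]
tool_rot: [-3.141, -0.0, -0.001]
contact_force: [0.1, -1.1, -0.3]
opening: 0.0571
grip_force: 32.4
t: 14.87
tool_pos: [0.5132, 0.3389, 0.1183]
tool_rot: [3.142, 0.0, -0.0]
contact_force: [-0.3, -0.6, -1.1]
opening: 0.0576
grip_force: 32.4
t: 15.12
tool_pos: [0.5132, 0.3389, 0.1167]
tool_rot: [3.142, 0.0, -0.0]
contact_force: [0.1, -0.1, -0.7]
opening: 0.0574
grip_force: 32.4
```

```bash
python3 -m handwheel '[{"tx":0,"ty":0,"tz":1,"roll":0},{"tx":0,"ty":0,"tz":0,"roll":0},{"tx":0,"ty":0,"tz":0,"roll":0}]'
python3 -m handwheel '[{"tx":0,"ty":0,"tz":1,"roll":0},{"tx":0,"ty":0,"tz":0,"roll":0},{"tx":0,"ty":0,"tz":0,"roll":0}]'
```

```text
t: 15.37
tool_pos: [0.5133, 0.339, 0.116]
tool_rot: [-3.141, -0.0, -0.0]
contact_force: [-0.7, 0.2, 0.8]
opening: 0.0575
grip_force: 32.5
t: 15.62
tool_pos: [0.5134, 0.339, 0.1159]
tool_rot: [-3.142, -0.0, -0.001]
contact_force: [-1.6, -1.7, 6.0]
opening: 0.0575
grip_force: 32.9
```

```bash
python3 -m handwheel '[{"tx":0,"ty":0,"tz":-1,"roll":0},{"tx":0,"ty":0,"tz":0,"roll":0},{"tx":0,"ty":0,"tz":0,"roll":0},{"tx":0,"ty":0,"tz":0,"roll":0},{"tx":0,"ty":0,"tz":0,"roll":0},{"tx":0,"ty":0,"tz":0,"roll":0}]' 85
python3 -m handwheel '[{"tx":0,"ty":0,"tz":-15,"roll":0},{"tx":0,"ty":0,"tz":-25,"roll":0},{"tx":0,"ty":0,"tz":-25,"roll":0},{"tx":0,"ty":0,"tz":-25,"roll":0},{"tx":0,"ty":0,"tz":-20,"roll":0},{"tx":13,"ty":29,"tz":0,"roll":0},{"tx":13,"ty":29,"tz":0,"roll":0},{"tx":13,"ty":29,"tz":0,"roll":0},{"tx":13,"ty":29,"tz":0,"roll":0},{"tx":13,"ty":29,"tz":0,"roll":0},{"tx":13,"ty":29,"tz":0,"roll":0},{"tx":13,"ty":29,"tz":0,"roll":0}]'
python3 stack.py yellow pics/s5.png
```

```text
t: 16.12
tool_pos: [0.5132, 0.3388, 0.1156]
tool_rot: [3.141, 0.0, -0.0]
contact_force: [-1.2, 0.2, 1.4]
opening: 0.0853
grip_force: 0.0
t: 17.12
tool_pos: [0.6046, 0.1344, 0.2258]
tool_rot: [-3.142, -0.0, -0.0]
contact_force: [0.7, 0.2, 0.2]
opening: 0.0847
grip_force: 0.0
top 194 ztop 0.1398 c [0.511 0.338] tilt deg [-0.4 -2. ]
scene 620 ztop 0.1393 c [0.5092 0.3389] tilt deg [0.1 0.1]
```

View pics/s5.png

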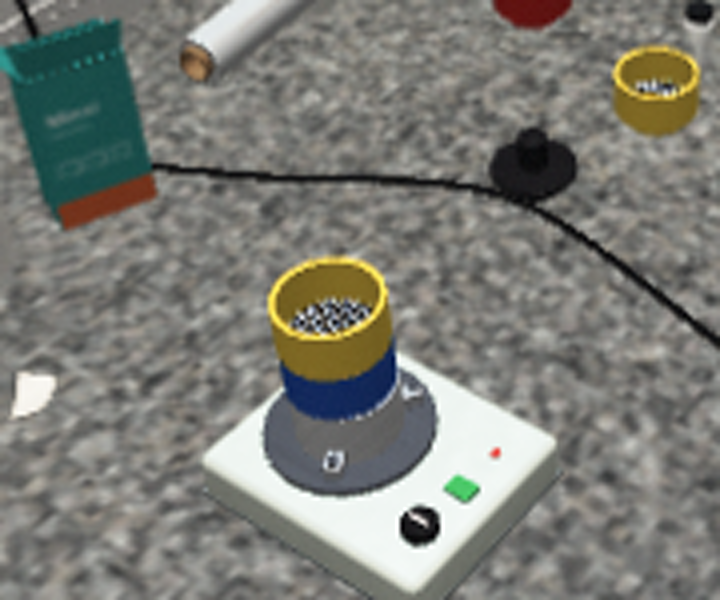

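Yellow is seated and level, with its rim at 140 mm. Next is red.

```bash
python3 -m handwheel '[{"tx":11,"ty":25,"tz":0,"roll":0},{"tx":11,"ty":25,"tz":0,"roll":0},{"tx":11,"ty":25,"tz":0,"roll":0},{"tx":11,"ty":25,"tz":0,"roll":0},{"tx":11,"ty":25,"tz":0,"roll":0},{"tx":11,"ty":25,"tz":0,"roll":0},{"tx":11,"ty":25,"tz":0,"roll":0},{"tx":11,"ty":25,"tz":0,"roll":0},{"tx":0,"ty":0,"tz":0,"roll":0},{"tx":0,"ty":0,"tz":0,"roll":0}]'
python3 -m handwheel '[{"tx":0,"ty":0,"tz":28,"roll":0},{"tx":0,"ty":0,"tz":28,"roll":0},{"tx":0,"ty":0,"tz":28,"roll":0},{"tx":0,"ty":0,"tz":28,"roll":0},{"tx":0,"ty":0,"tz":28,"roll":0},{"tx":0,"ty":0,"tz":14,"roll":0},{"tx":0,"ty":0,"tz":0,"roll":0},{"tx":0,"ty":0,"tz":0,"roll":0}]'
```

```text
t: 18.05
tool_pos: [0.6924, -0.0646, 0.2253]
tool_rot: [-3.141, 0.002, 0.001]
contact_force: [0.5, 0.2, 0.4]
opening: 0.0847
grip_force: 0.0
t: 18.72
tool_pos: [0.6919, -0.063, 0.0716]
tool_rot: [-3.141, -0.002, 0.002]
contact_force: [0.1, 0.6, 0.8]
opening: 0.0849
grip_force: 0.0
```

Correcting to (0.697, −0.069), TCP z ≈ 0.013.

```bash
python3 -m handwheel '[{"tx":4,"ty":6,"tz":20,"roll":0},{"tx":0,"ty":0,"tz":20,"roll":0},{"tx":0,"ty":0,"tz":18,"roll":0},{"tx":0,"ty":0,"tz":0,"roll":0},{"tx":0,"ty":0,"tz":0,"roll":0}]'
python3 -m handwheel '[{"tx":0,"ty":0,"tz":0,"roll":0},{"tx":0,"ty":0,"tz":0,"roll":0},{"tx":0,"ty":0,"tz":0,"roll":0},{"tx":0,"ty":0,"tz":0,"roll":0},{"tx":0,"ty":0,"tz":0,"roll":0},{"tx":0,"ty":0,"tz":0,"roll":0},{"tx":0,"ty":0,"tz":0,"roll":0}]' 40 30
python3 -m handwheel '[{"tx":0,"ty":0,"tz":-10,"roll":0},{"tx":0,"ty":0,"tz":-20,"roll":0},{"tx":0,"ty":0,"tz":-25,"roll":0},{"tx":0,"ty":0,"tz":-25,"roll":0},{"tx":0,"ty":0,"tz":-25,"roll":0},{"tx":0,"ty":0,"tz":-25,"roll":0},{"tx":0,"ty":0,"tz":-25,"roll":0},{"tx":0,"ty":0,"tz":-25,"roll":0},{"tx":0,"ty":0,"tz":-20,"roll":0},{"tx":0,"ty":0,"tz":0,"roll":0}]'
```

```text
t: 19.13
tool_pos: [0.697, -0.07, 0.0152]
tool_rot: [3.141, 0.0, 0.002]
contact_force: [0.2, 1.1, 0.6]
opening: 0.0848
grip_force: 0.0
t: 19.72
tool_pos: [0.6984, -0.0703, 0.0172]
tool_rot: [3.141, 0.0, 0.007]
contact_force: [-1.0, 0.7, 6.3]
opening: 0.0571
grip_force: 32.6
t: 20.55
tool_pos: [0.6988, -0.0707, 0.2213]
tool_rot: [3.139, 0.0, 0.016]
contact_force: [0.4, -0.2, 0.7]
opening: 0.0574
grip_force: 32.4
```

```bash
python3 -m handwheel '[{"tx":-6,"ty":-13,"tz":0,"roll":0},{"tx":-11,"ty":-25,"tz":0,"roll":0},{"tx":-12,"ty":-26,"tz":0,"roll":0},{"tx":-12,"ty":-26,"tz":0,"roll":0},{"tx":-12,"ty":-26,"tz":0,"roll":0},{"tx":-12,"ty":-26,"tz":0,"roll":0},{"tx":-12,"ty":-26,"tz":0,"roll":0},{"tx":-12,"ty":-26,"tz":0,"roll":0},{"tx":-12,"ty":-26,"tz":0,"roll":0},{"tx":-12,"ty":-26,"tz":0,"roll":0},{"tx":-12,"ty":-26,"tz":0,"roll":0},{"tx":-12,"ty":-26,"tz":0,"roll":0}]'
python3 -m handwheel '[{"tx":-12,"ty":-26,"tz":0,"roll":0},{"tx":-12,"ty":-26,"tz":0,"roll":0},{"tx":-12,"ty":-26,"tz":0,"roll":0},{"tx":-10,"ty":-20,"tz":0,"roll":0},{"tx":-5,"ty":-10,"tz":0,"roll":0},{"tx":0,"ty":0,"tz":0,"roll":0},{"tx":0,"ty":0,"tz":0,"roll":0},{"tx":0,"ty":0,"tz":0,"roll":0}]'
python3 stack.py red pics/s6.png
```

```text
t: 21.55
tool_pos: [0.5566, 0.2292, 0.2111]
tool_rot: [3.141, 0.0, -0.006]
contact_force: [0.4, -0.1, -0.3]
opening: 0.0572
grip_force: 32.4
t: 22.22
tool_pos: [0.5084, 0.3348, 0.213]
tool_rot: [3.14, -0.001, -0.001]
contact_force: [0.8, -0.7, -1.8]
opening: 0.0576
grip_force: 32.4
top 664 ztop 0.5454 c [0.4212 0.262 ] tilt deg [-1.8  3.8]
scene 608 ztop 0.2352 c [0.5081 0.3346] tilt deg [-0.7 -1.7]
```

```bash
python3 -m handwheel '[{"tx":1,"ty":-4,"tz":0,"roll":0},{"tx":0,"ty":0,"tz":20,"roll":0},{"tx":0,"ty":0,"tz":20,"roll":0},{"tx":0,"ty":0,"tz":11,"roll":0},{"tx":0,"ty":0,"tz":6,"roll":0},{"tx":0,"ty":0,"tz":0,"roll":0},{"tx":0,"ty":0,"tz":0,"roll":0}]'
python3 -m handwheel '[{"tx":0,"ty":0,"tz":3,"roll":0},{"tx":0,"ty":0,"tz":2,"roll":0},{"tx":0,"ty":0,"tz":0,"roll":0}]'
python3 -m handwheel '[{"tx":0,"ty":0,"tz":1.5,"roll":0},{"tx":0,"ty":0,"tz":0,"roll":0},{"tx":0,"ty":0,"tz":0,"roll":0}]'
python3 -m handwheel '[{"tx":0,"ty":0,"tz":1,"roll":0},{"tx":0,"ty":0,"tz":0,"roll":0},{"tx":0,"ty":0,"tz":0,"roll":0}]'
```

```text
t: 22.9
tool_pos: [0.5096, 0.3398, 0.1571]
tool_rot: [-3.142, 0.001, -0.0]
contact_force: [-0.7, 0.6, -0.9]
opening: 0.0574
grip_force: 32.4
t: 23.15
tool_pos: [0.5095, 0.34, 0.1522]
tool_rot: [-3.141, -0.0, -0.001]
contact_force: [-1.0, -0.0, -1.1]
opening: 0.0574
grip_force: 32.4
t: 23.4
tool_pos: [0.5093, 0.3399, 0.1504]
tool_rot: [-3.142, -0.0, -0.0]
contact_force: [0.5, -1.0, -0.6]
opening: 0.0577
grip_force: 32.4
t: 23.65
tool_pos: [0.5092, 0.3399, 0.1493]
tool_rot: [3.142, 0.0, -0.0]
contact_force: [0.5, -0.2, -1.7]
opening: 0.0573
grip_force: 32.4
```

```bash
python3 -m handwheel '[{"tx":0,"ty":0,"tz":1.5,"roll":0},{"tx":0,"ty":0,"tz":0,"roll":0},{"tx":0,"ty":0,"tz":0,"roll":0}]'
python3 -m handwheel '[{"tx":0,"ty":0,"tz":1,"roll":0},{"tx":0,"ty":0,"tz":0,"roll":0},{"tx":0,"ty":0,"tz":0,"roll":0}]'
python3 -m handwheel '[{"tx":0,"ty":0,"tz":1,"roll":0},{"tx":0,"ty":0,"tz":0,"roll":0},{"tx":0,"ty":0,"tz":0,"roll":0}]'
```

```text
t: 23.9
tool_pos: [0.5092, 0.3398, 0.1476]
tool_rot: [3.141, -0.0, -0.0]
contact_force: [-0.4, -0.7, -0.7]
opening: 0.0567
grip_force: 32.4
t: 24.15
tool_pos: [0.5094, 0.34, 0.1472]
tool_rot: [-3.141, -0.0, -0.001]
contact_force: [-0.7, 0.4, 1.0]
opening: 0.0574
grip_force: 32.5
t: 24.4
tool_pos: [0.5097, 0.34, 0.1472]
tool_rot: [-3.141, -0.0, -0.002]
contact_force: [-1.1, -0.8, 5.6]
opening: 0.0575
grip_force: 32.9
```

```bash
python3 -m handwheel '[{"tx":0,"ty":0,"tz":-1,"roll":0},{"tx":0,"ty":0,"tz":0,"roll":0},{"tx":0,"ty":0,"tz":0,"roll":0},{"tx":0,"ty":0,"tz":0,"roll":0},{"tx":0,"ty":0,"tz":0,"roll":0},{"tx":0,"ty":0,"tz":0,"roll":0}]' 85
python3 -m handwheel '[{"tx":0,"ty":0,"tz":-15,"roll":0},{"tx":0,"ty":0,"tz":-25,"roll":0},{"tx":0,"ty":0,"tz":-25,"roll":0},{"tx":0,"ty":0,"tz":-25,"roll":0},{"tx":7,"ty":25,"tz":0,"roll":0},{"tx":7,"ty":25,"tz":0,"roll":0},{"tx":7,"ty":25,"tz":0,"roll":0},{"tx":7,"ty":25,"tz":0,"roll":0},{"tx":7,"ty":25,"tz":0,"roll":0},{"tx":7,"ty":25,"tz":0,"roll":0},{"tx":7,"ty":25,"tz":0,"roll":0},{"tx":7,"ty":25,"tz":0,"roll":0}]' 60
python3 -m handwheel '[{"tx":7,"ty":27,"tz":0,"roll":0},{"tx":7,"ty":26,"tz":0,"roll":0},{"tx":0,"ty":0,"tz":0,"roll":0},{"tx":0,"ty":0,"tz":0,"roll":0},{"tx":0,"ty":0,"tz":0,"roll":0}]'
python3 stack.py red pics/s7.png
```

```text
t: 24.9
tool_pos: [0.5091, 0.3398, 0.1465]
tool_rot: [3.141, -0.0, -0.001]
contact_force: [-0.3, -0.4, -1.3]
opening: 0.0847
grip_force: 0.0
t: 25.9
tool_pos: [0.5654, 0.1387, 0.2368]
tool_rot: [-3.142, -0.0, -0.0]
contact_force: [-1.4, 0.5, 0.4]
opening: 0.0602
grip_force: 0.0
t: 26.32
tool_pos: [0.5791, 0.0872, 0.2367]
tool_rot: [-3.141, 0.0, 0.0]
contact_force: [0.4, 0.4, -0.1]
opening: 0.0602
grip_force: 0.0
top 163 ztop 0.1700 c [0.5113 0.3393] tilt deg [-0.1 -0.5]
scene 644 ztop 0.1694 c [0.5089 0.3402] tilt deg [-0.4 -0.3]
```

View pics/s7.png

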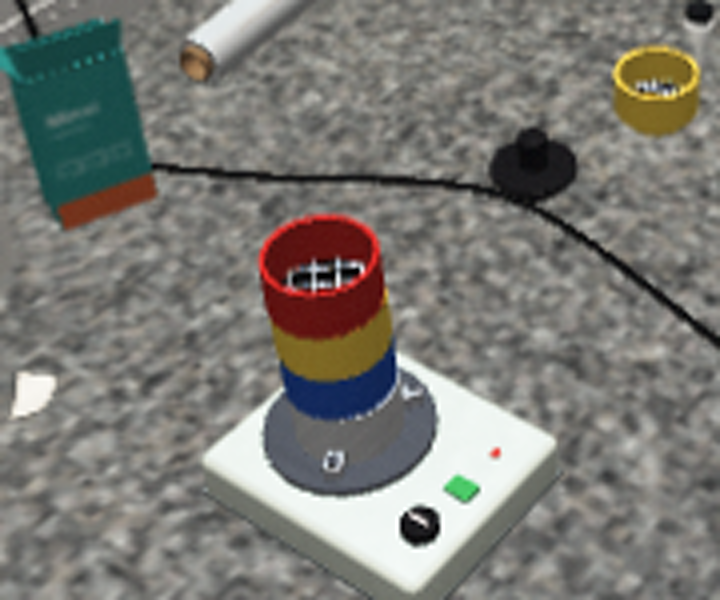

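Red is seated and level, with its rim at 170 mm. Now I'll descend on the lid's knob.

```bash
python3 -m handwheel '[{"tx":0,"ty":2,"tz":20,"roll":0},{"tx":0,"ty":0,"tz":28,"roll":0},{"tx":0,"ty":0,"tz":28,"roll":0},{"tx":0,"ty":0,"tz":28,"roll":0},{"tx":0,"ty":0,"tz":28,"roll":0},{"tx":0,"ty":0,"tz":28,"roll":0},{"tx":0,"ty":0,"tz":15,"roll":0},{"tx":0,"ty":0,"tz":0,"roll":0},{"tx":0,"ty":0,"tz":0,"roll":0}]'
python3 -m handwheel '[{"tx":0,"ty":0,"tz":15,"roll":0},{"tx":0,"ty":0,"tz":11,"roll":0},{"tx":0,"ty":0,"tz":6,"roll":0},{"tx":0,"ty":0,"tz":0,"roll":0},{"tx":0,"ty":0,"tz":0,"roll":0}]'
```

```text
t: 27.17
tool_pos: [0.5784, 0.0858, 0.061]
tool_rot: [-3.142, -0.002, 0.003]
contact_force: [0.5, -0.1, 0.2]
opening: 0.0601
grip_force: 0.0
t: 27.58
tool_pos: [0.5793, 0.085, 0.0301]
tool_rot: [-3.142, -0.0, -0.0]
contact_force: [-0.2, -1.4, -0.5]
opening: 0.0596
grip_force: 0.0
```

```bash
python3 -m handwheel '[{"tx":0,"ty":0,"tz":5,"roll":0},{"tx":0,"ty":0,"tz":1,"roll":0},{"tx":0,"ty":0,"tz":0,"roll":0}]'
python3 -m handwheel '[{"tx":0,"ty":0,"tz":0,"roll":0},{"tx":0,"ty":0,"tz":0,"roll":0},{"tx":0,"ty":0,"tz":0,"roll":0},{"tx":0,"ty":0,"tz":0,"roll":0},{"tx":0,"ty":0,"tz":0,"roll":0},{"tx":0,"ty":0,"tz":0,"roll":0},{"tx":0,"ty":0,"tz":0,"roll":0},{"tx":0,"ty":0,"tz":0,"roll":0}]' 5 30
```

```text
t: 27.83
tool_pos: [0.5792, 0.0849, 0.0237]
tool_rot: [3.142, -0.0, -0.0]
contact_force: [0.5, 1.0, 0.2]
opening: 0.0602
grip_force: 0.0
t: 28.5
tool_pos: [0.5796, 0.0849, 0.0241]
tool_rot: [3.142, -0.0, 0.001]
contact_force: [-0.8, 0.6, 1.2]
opening: 0.0188
grip_force: 29.5
```

```bash
python3 -m handwheel '[{"tx":0,"ty":0,"tz":-10,"roll":0},{"tx":0,"ty":0,"tz":-20,"roll":0},{"tx":0,"ty":0,"tz":-25,"roll":0},{"tx":0,"ty":0,"tz":-25,"roll":0},{"tx":0,"ty":0,"tz":-25,"roll":0},{"tx":0,"ty":0,"tz":-25,"roll":0},{"tx":0,"ty":0,"tz":-25,"roll":0},{"tx":0,"ty":0,"tz":-25,"roll":0},{"tx":0,"ty":0,"tz":-20,"roll":0},{"tx":0,"ty":0,"tz":-10,"roll":0},{"tx":0,"ty":0,"tz":0,"roll":0}]'
python3 -m handwheel '[{"tx":-4,"ty":-15,"tz":0,"roll":0},{"tx":-7,"ty":-25,"tz":0,"roll":0},{"tx":-7,"ty":-25,"tz":0,"roll":0},{"tx":-7,"ty":-25,"tz":0,"roll":0},{"tx":-7,"ty":-25,"tz":0,"roll":0},{"tx":-7,"ty":-25,"tz":0,"roll":0},{"tx":-7,"ty":-25,"tz":0,"roll":0},{"tx":-7,"ty":-25,"tz":0,"roll":0},{"tx":-7,"ty":-25,"tz":0,"roll":0},{"tx":-5,"ty":-20,"tz":0,"roll":0},{"tx":-3,"ty":-10,"tz":0,"roll":0},{"tx":-2,"ty":-10,"tz":0,"roll":0}]'
python3 -m handwheel '[{"tx":0,"ty":0,"tz":0,"roll":0},{"tx":0,"ty":0,"tz":0,"roll":0}]'
python3 - <<'E'
from h import *
p,d=grab("scene");np.save("lid.npy",p);np.save("lidd.npy",d)
cv2.imwrite("pics/s8.png",cv2.resize(p[120:300,150:330],(600,600),interpolation=cv2.INTER_CUBIC)[:,:,::-1])
E
```

```text
t: 29.42
tool_pos: [0.5806, 0.085, 0.2374]
tool_rot: [-3.141, -0.0, -0.009]
contact_force: [0.1, 0.4, -0.2]
opening: 0.018
grip_force: 29.4
t: 30.42
tool_pos: [0.5081, 0.3403, 0.2319]
tool_rot: [3.14, 0.001, -0.004]
contact_force: [0.5, 0.1, -1.5]
opening: 0.0183
grip_force: 29.4
t: 30.58
tool_pos: [0.5092, 0.3394, 0.233]
tool_rot: [3.14, 0.0, -0.002]
contact_force: [1.3, -0.1, 0.3]
opening: 0.0183
grip_force: 29.4
```

View pics/s8.png

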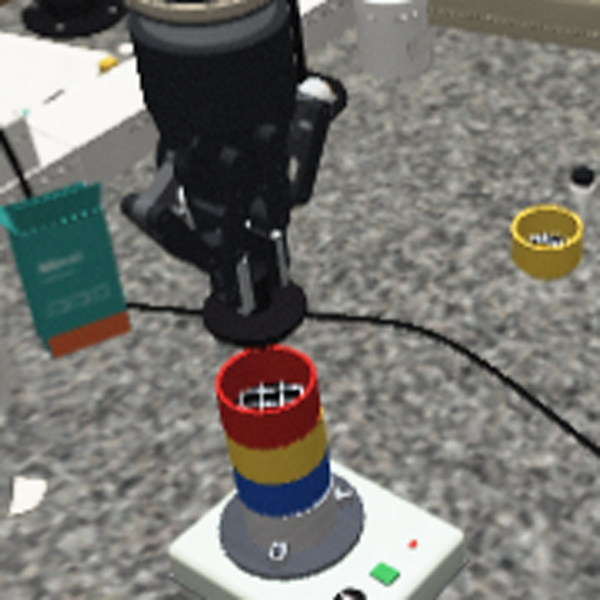

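The lid hangs level above the red sieve, with its disc centred at crop (255,310). I'll fit its position.

```bash
python3 - <<'E'
from h import *
p,d=np.load("lid.npy"),np.load("lidd.npy");C=cloud("scene",d)
B=C[200:224,208:246];dark=(p[200:224,208:246].max(2)<70);Q=B[dark&(np.abs(B[...,2]-.22)<.02)&(np.hypot(B[...,0]-.509,B[...,1]-.339)<.04)]
print(len(Q),Q.min(0),Q.max(0),(Q.min(0)+Q.max(0))/2,np.percentile(Q[:,2],[5,30,50,70,95]))
T=Q[(Q[:,2]>.212)&(Q[:,2]<.236)]
from scipy.spatial import ConvexHull
H=T[ConvexHull(T[:,:2]).vertices];print("circ",circ(H,.0285),len(H))
E
```

```text
407 [0.48084143 0.31116308 0.20903842] [0.53748287 0.36869365 0.23996148] [0.50916215 0.33992837 0.22449995] [0.22115634 0.2243899  0.22504547 0.22581375 0.23575513]
circ [0.50927085 0.33972686] 22
```

It's aligned within 1 mm, so I'll lower it.

```bash
python3 -m handwheel '[{"tx":0,"ty":0,"tz":15,"roll":0},{"tx":0,"ty":0,"tz":15,"roll":0},{"tx":0,"ty":0,"tz":8,"roll":0},{"tx":0,"ty":0,"tz":4,"roll":0},{"tx":0,"ty":0,"tz":0,"roll":0},{"tx":0,"ty":0,"tz":0,"roll":0}]'
python3 -m handwheel '[{"tx":0,"ty":0,"tz":2,"roll":0},{"tx":0,"ty":0,"tz":0,"roll":0},{"tx":0,"ty":0,"tz":0,"roll":0}]'
python3 -m handwheel '[{"tx":0,"ty":0,"tz":1.5,"roll":0},{"tx":0,"ty":0,"tz":0,"roll":0},{"tx":0,"ty":0,"tz":0,"roll":0}]'
python3 -m handwheel '[{"tx":0,"ty":0,"tz":1,"roll":0},{"tx":0,"ty":0,"tz":0,"roll":0},{"tx":0,"ty":0,"tz":0,"roll":0}]'
```

```text
t: 31.13
tool_pos: [0.5094, 0.3396, 0.1917]
tool_rot: [3.141, -0.001, -0.0]
contact_force: [-0.2, 0.5, 0.5]
opening: 0.0184
grip_force: 29.4
t: 31.38
tool_pos: [0.5095, 0.34, 0.1905]
tool_rot: [-3.141, -0.0, -0.002]
contact_force: [0.1, 0.2, -0.1]
opening: 0.0181
grip_force: 29.5
t: 31.63
tool_pos: [0.5092, 0.3399, 0.1883]
tool_rot: [-3.142, -0.0, -0.0]
contact_force: [-0.5, -0.6, -1.0]
opening: 0.0183
grip_force: 29.4
t: 31.88
tool_pos: [0.5092, 0.3399, 0.1872]
tool_rot: [3.141, 0.0, -0.0]
contact_force: [-0.3, -0.0, -0.9]
opening: 0.0184
grip_force: 29.4
```

```bash
python3 -m handwheel '[{"tx":0,"ty":0,"tz":1,"roll":0},{"tx":0,"ty":0,"tz":0,"roll":0},{"tx":0,"ty":0,"tz":0,"roll":0}]'
python3 -m handwheel '[{"tx":0,"ty":0,"tz":1,"roll":0},{"tx":0,"ty":0,"tz":0,"roll":0},{"tx":0,"ty":0,"tz":0,"roll":0}]'
python3 -m handwheel '[{"tx":0,"ty":0,"tz":1,"roll":0},{"tx":0,"ty":0,"tz":0,"roll":0},{"tx":0,"ty":0,"tz":0,"roll":0}]'
```

```text
t: 32.13
tool_pos: [0.5092, 0.3399, 0.1862]
tool_rot: [3.142, -0.0, -0.0]
contact_force: [0.6, -0.6, -0.9]
opening: 0.0183
grip_force: 29.4
t: 32.38
tool_pos: [0.5092, 0.3398, 0.1852]
tool_rot: [3.142, -0.0, -0.0]
contact_force: [0.7, -0.3, 0.1]
opening: 0.0181
grip_force: 29.4
t: 32.63
tool_pos: [0.5092, 0.3399, 0.1842]
tool_rot: [3.142, -0.0, -0.0]
contact_force: [0.3, -0.3, 0.1]
opening: 0.0184
grip_force: 29.5
```

```bash
python3 -m handwheel '[{"tx":0,"ty":0,"tz":1,"roll":0},{"tx":0,"ty":0,"tz":0,"roll":0},{"tx":0,"ty":0,"tz":0,"roll":0}]'
python3 -m handwheel '[{"tx":0,"ty":0,"tz":0.5,"roll":0},{"tx":0,"ty":0,"tz":0,"roll":0},{"tx":0,"ty":0,"tz":0,"roll":0}]'
```

```text
t: 32.88
tool_pos: [0.5095, 0.34, 0.1841]
tool_rot: [-3.141, -0.0, -0.001]
contact_force: [-0.8, -0.3, 2.9]
opening: 0.0181
grip_force: 29.8
t: 33.13
tool_pos: [0.5097, 0.3401, 0.1841]
tool_rot: [-3.141, -0.0, -0.002]
contact_force: [-0.8, -1.0, 4.3]
opening: 0.0181
grip_force: 30.0
```

```bash
python3 -m handwheel '[{"tx":0,"ty":0,"tz":-1,"roll":0},{"tx":0,"ty":0,"tz":0,"roll":0},{"tx":0,"ty":0,"tz":0,"roll":0},{"tx":0,"ty":0,"tz":0,"roll":0},{"tx":0,"ty":0,"tz":0,"roll":0},{"tx":0,"ty":0,"tz":0,"roll":0}]' 60
python3 -m handwheel '[{"tx":0,"ty":0,"tz":-10,"roll":0},{"tx":0,"ty":0,"tz":-20,"roll":0},{"tx":0,"ty":0,"tz":-25,"roll":0},{"tx":0,"ty":0,"tz":-15,"roll":0},{"tx":7,"ty":25,"tz":0,"roll":0},{"tx":7,"ty":25,"tz":0,"roll":0},{"tx":7,"ty":25,"tz":0,"roll":0},{"tx":7,"ty":25,"tz":0,"roll":0},{"tx":7,"ty":25,"tz":0,"roll":0},{"tx":7,"ty":25,"tz":0,"roll":0},{"tx":0,"ty":0,"tz":0,"roll":0},{"tx":0,"ty":0,"tz":0,"roll":0}]'
python3 - <<'E'
from h import *
from scipy.spatial import ConvexHull
for n in("top","scene"):
    p,d=grab(n);C=cloud(n,d);Q=C[(np.hypot(C[...,0]-.51,C[...,1]-.339)<.04)&(C[...,2]>.16)&(p.max(2)<90)]
    D=Q[Q[:,2]<.184];K=Q[Q[:,2]>.194];H=D[ConvexHull(D[:,:2]).vertices]
    T=Q[(Q[:,2]>.173)&(Q[:,2]<.184)];A=np.c_[T[:,:2]-T[:,:2].mean(0),np.ones(len(T))]
    print(n,"disc",circ(H,.0285),"knob",K.mean(0),np.percentile(Q[:,2],99),"disc z",np.median(T[:,2]),"tilt",np.degrees(np.linalg.lstsq(A,T[:,2],rcond=None)[0][:2]))
cv2.imwrite("pics/s9.png",cv2.resize(p[120:300,170:400],(766,600),interpolation=cv2.INTER_CUBIC)[:,:,::-1])
E
```

```text
t: 33.63
tool_pos: [0.5092, 0.3398, 0.1835]
tool_rot: [3.141, -0.0, -0.001]
contact_force: [-0.2, 1.0, -0.1]
opening: 0.06
grip_force: 0.0
t: 34.63
tool_pos: [0.5517, 0.189, 0.2545]
tool_rot: [-3.141, 0.004, -0.001]
contact_force: [-0.7, 1.0, 0.1]
opening: 0.0593
grip_force: 0.0
top disc [0.51307361 0.33855378] knob [0.51089919 0.3445393  0.20017604] 0.20206416532603158 disc z 0.17564405527258287 tilt [ 0.74435499 -3.52873382]
scene disc [0.50979209 0.33964288] knob [0.50804366 0.34169666 0.19912616] 0.20151103630102302 disc z 0.17623801706309472 tilt [ 0.55818611 -0.70833613]
```

View pics/s9.png

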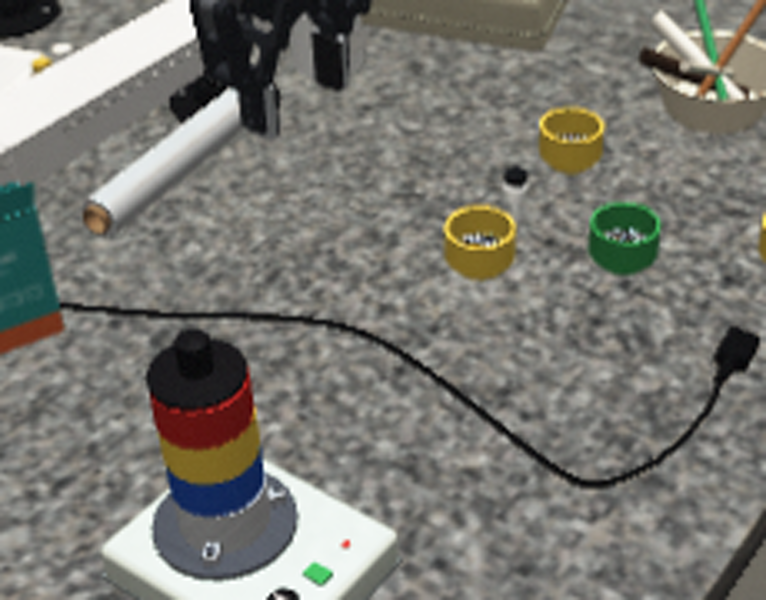

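The stack stands complete and level. The knob top measures 201.5 mm against an expected 201 mm. Green and the vial are where they stood and the gripper is clear, so I'm handing in.

```bash
python3 -c "from station import ctrl;print(ctrl.finish_job())"
```

```text
the job is handed in; nothing more can be done
None
```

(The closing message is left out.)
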